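Take the sample pile apart onto its marked places

TASK

The sample things have been piled up on the bench: take the pile apart and set each thing on its own marked place: the orange rack centred and squarely along the orange-edged mat, the purple rack likewise on the purple-edged mat, the red-capped vial and the black-capped vial upright in the middle of the red-rimmed and black-rimmed coasters, and the petri dish flat in the middle of the blue-rimmed coaster. Set the glass things (vials and dish) down rather than dropping them, and do not tip any of them over; leave everything released and at rest.

Things in the scene. Friction and masses are not known exactly. Their poses are not given: they have to be found in the camera images.
- orange_rack: Orange moulded tube rack, the bottom of the pile, standing on the bench. 70 x 160 x 28 mm outside (a few mm less between the side walls where a gripper closes: 66 mm), flat top 28 mm above its underside. Origin: centre of its underside; y along its 160 mm length, z up. Grasp across its 66 mm width (along x). About 0.09 kg.
- purple_rack: Purple moulded tube rack lying across the orange rack (roughly at right angles). 70 x 136 mm, flat top 24 mm above its underside; rows of white tube caps at the end away from the dish rise to 28 mm. Origin: centre of its underside; y along its 136 mm length, z up. Grasp across its 66 mm width (along x); its solid sides run from 3 to 24 mm above its underside. About 0.09 kg.
- dish: Closed clear petri dish with pale pink agar, 58 mm diameter at the widest (55 mm where a gripper closes), 16 mm high (graspable side 13 mm), lying on top of the purple rack towards one end. Origin: centre of its underside; z up. About 0.03 kg.
- red_vial: Brown (amber) vial with a red screw cap, 28 mm diameter, 62 mm high (body to 50 mm, cap 24 mm wide above), standing on one end of the orange rack beside the purple one. Origin: centre of its underside; z up. About 0.03 kg.
- black_vial: Brown (amber) vial with a black screw cap, 28 mm diameter, 62 mm high (body to 50 mm, cap 24 mm wide above), standing on the other end of the orange rack. Origin: centre of its underside; z up. About 0.03 kg.
- orange_mat: Place of the orange rack: flat white mat with an orange edge, fixed to the bench, 94 x 184 mm, 3 mm thick. Origin: centre of its underside (bench level); y along its 184 mm length. Either way round will do for the rack.
- purple_mat: Place of the purple rack: flat white mat with a purple edge, fixed to the bench, 94 x 160 mm, 3 mm thick. Origin: centre of its underside (bench level); y along its 160 mm length. Either way round will do for the rack.
- red_coaster: Place of the red-capped vial: flat round white coaster with a red rim, 64 mm diameter, 3 mm thick, fixed. Origin: centre of its underside (bench level).
- black_coaster: Place of the black-capped vial: flat round white coaster with a black rim, 64 mm diameter, 3 mm thick, fixed. Origin: centre of its underside (bench level).
- blue_coaster: Place of the petri dish: flat round white coaster with a blue rim, 92 mm diameter, 3 mm thick, fixed. Origin: centre of its underside (bench level).
Not all that is in view belongs to the job. What is shaped like the black_coaster but brown or yellow is not meant.

How it is judged:
At the end, for the whole second after the job is handed in: Each rack's centre is within 12 mm of its mat's centre, its length within 0.14 rad of the mat's length (either way round); each vial's and the dish's centre is within 12 mm of the centre of its coaster; all five stand directly and level (tilt under 0.08 rad) on their places, released and at rest (horizontal distance between orange_rack and orange_mat below 0.012 m and z of orange_rack in the frame of orange_mat between 0 and 0.007 m and angle between each of orange_rack, purple_rack, red_vial, black_vial, dish's own z axis and vertical below 0.08 rad and linear speed of each of orange_rack, purple_rack, red_vial, black_vial, dish below 0.01 m/s and angular speed of each of orange_rack, purple_rack, red_vial, black_vial, dish below 0.1 rad/s and contact force between each of orange_rack, purple_rack, red_vial, black_vial, dish and the fingers below 0.05 N and angle between the y axis of orange_rack and the y axis of orange_mat, either way round below 0.14 rad and horizontal distance between purple_rack and purple_mat below 0.012 m and z of purple_rack in the frame of purple_mat between 0 and 0.007 m and angle between the y axis of purple_rack and the y axis of purple_mat, either way round below 0.14 rad and horizontal distance between red_vial and red_coaster below 0.012 m and z of red_vial in the frame of red_coaster between 0 and 0.007 m and horizontal distance between black_vial and black_coaster below 0.012 m and z of black_vial in the frame of black_coaster between 0 and 0.007 m and horizontal distance between dish and blue_coaster below 0.012 m and z of dish in the frame of blue_coaster between 0 and 0.007 m); the robot touches nothing.
It fails at once if a vial or the dish is tipped over (tilt above 0.8 rad) (angle between any of red_vial, black_vial, dish's own z axis and vertical above 0.8 rad).
It fails at once if a vial or the dish is dropped: free in the air, touching nothing, with its underside more than 75 mm above the bench ((height (world z) of red_vial above 0.075 m and contact force between red_vial and anything else below 0.001 N) or (height (world z) of black_vial above 0.075 m and contact force between black_vial and anything else below 0.001 N) or (height (world z) of dish above 0.075 m and contact force between dish and anything else below 0.001 N)).
It also fails if it takes over 144 s, if anything falls off the work surface, if the arm or the gripper's body presses on something with over 40 N, if the wrist force passes 120 N, or if a joint passes its speed limit or range.

ROBOT

A 7-joint arm with a two-finger parallel gripper is mounted at the origin on a cart in front of the work surface, level with it; the furniture and walls round the work are solid. World frame = base frame: x ahead of the robot, y to its left, z up, the work surface at z = 0. Lengths are in m, angles in rad, forces in N, time in s.
With the tool pointing down it reaches from about 0.375 to 0.925 m from the base axis. Payload 3.1 kg.
Tool frame: the origin (TCP) lies at the very end of the fingers, on their centre line; the grasp point (between the pads) lies 19 mm behind it; z points along the fingers, y is the line along which they close (so a half turn about z gives the same grasp; the last joint's range is limited). The gripper opens to 85 mm and grips with 20 to 120 N. Pads are 22 mm wide; open, the fingers measure 114 mm over their backs; the gripper's body (76 mm by 85 mm) begins 54 mm behind the grasp point. The pads swing forward as they close: fully open they stand 13 mm farther back than shut.
Start: joints at [1.141, 0.383, 0.044, 1.598, -0.018, 1.161, -0.05], TCP at [0.212, -0.615, 0.231] pointing down, gripper open.
Joint ranges: [-2.61, 2.61], [-0.41, 2.15], [-1.48, 1.57], [0, 2.5], [-1.57, 4.71], [0.05, 1.97], [-2.85, 2.85]. Speed limits (rad/s): [2.79, 2.79, 3.14, 3.14, 3.14, 3.14, 3.14].

INTERFACE

Orientations are given as a rotation vector (axis times angle).
In Python, from plant import state, read_camera, calibration, finish_job gives the robot as it stands. The module is installed in compiled form; this text tells all that it offers.
- The arm moves only by the tool carry_out, never from a script. Its argument "series" is a list of rows, each a list of 5 numbers: the shift along the tool's x, y, z in mm, then the turn about the tool's z in units of 8 degrees (1.0 is 8 degrees), then the closure, from 0 (fully open) to 1 (shut). In form: [[x, y, z, yaw, hand], ...]. A call has 1 to 5 rows; each row shifts and turns the commanded pose from where the row before left it, along the tool's axes as they then stand; what a row does not reach is not made up. A row lasts 1/8 s, in which the tool goes at most 62.5 mm and 10.7 degrees, less where a joint would pass 70% of its speed; a pose out of reach is approached as far as the arm can. A call is refused whole if a number of a shift passes 62.5 or a number of a turn 1, either way. A call with a gripper value outside its range is refused whole. The fingers move at their own pace and stop on an object; "force" is the grip in N (left out, the last holds). Time passes only in rows, so rows that do not move let the fingers close. It gives the time, the measured TCP pose, the force, the opening and the grip force at its end, in the units of the state.
- state(): the state, without advancing time (a new reading comes with each control period).
- read_camera(name): name is "scene" or "top" or "wrist"; returns the picture (384x512x3 uint8, red, green, blue); there is no depth.
- calibration(name): a dict with "mtx" (3x3 intrinsics, pixels), "cam_to_world" (4x4, takes a point from camera to world coordinates); the wrist camera has in their place "mount" (4x4, takes a point from camera to tool coordinates, whose origin is the TCP and whose axes are the flange's). Camera axes: x right, y down, z forward; pixel columns grow to the right and rows downward; lengths in m; the calibration is good to about 2 mm. A picture is of the moment at which its call begins: read the wrist's pose just before it. calibration takes no time and is no camera call.
- finish_job(): hands the job in; it is judged then, once.
The state is a dict: "t": time; "joint_positions": joint angles; "qd": joint speeds; "joint_torque": joint torques, N m; "eef_pos": TCP position; "tool_rot": TCP orientation; "ft_force": force on the tool from outside, world axes, zero at the start; "wrist_torque": the same for the moment, N m; "gripper_width": finger opening in m; "finger_force": force on a finger pad.
Only numpy, scipy, OpenCV 4.12 (cv2) and the standard library are available. Lean on these libraries where they do the work, as an engineer would, in place of code of your own. Each camera call takes 0.05 s, during which the arm holds its last target. There are 200 camera calls.

## Working session

There is one attempt and no reset: what is moved stays moved. The work goes in short steps, Python scripts to look and compute and a tool call to move; the robot and the scene stay as the last step left them, time stands still between calls to the robot, and variables do not carry over. Pictures are saved under pics/ and viewed, at most 14 in all, crops included, and the job is handed in when it is done.

Besides the shell and the picture viewer there is one more tool, called after "Emit:" as name(argument=value, ...) on one line, values as JSON. carry_out: Moves the arm, as the interface text tells. Its arguments: {"type":"object","properties":{"series":{"type":"array"},"force":{"type":"number"}},"required":["series"]}

```bash
mkdir -p pics
python3 - <<'E'
from plant import *
import cv2,numpy as np
np.set_printoptions(precision=4,suppress=True)
for n in("top","scene"):
    im=read_camera(n); cv2.imwrite(f"pics/{n}0.png",im[:,:,::-1]); c=calibration(n); print(n,c)
print(calibration("wrist")); print(state())
E
```

```text
top {'mtx': array([[377.1462,   0.    , 258.6672],
       [  0.    , 377.1462, 193.2705],
       [  0.    ,   0.    ,   1.    ]]), 'cam_to_world': array([[ 0.0002, -0.9895,  0.1445,  0.4016],
       [-0.9997,  0.0035,  0.0247, -0.034 ],
       [-0.0249, -0.1444, -0.9892,  1.2323],
       [ 0.    ,  0.    ,  0.    ,  1.    ]])}
scene {'mtx': array([[363.3591,   0.    , 256.7918],
       [  0.    , 363.3591, 193.7067],
       [  0.    ,   0.    ,   1.    ]]), 'cam_to_world': array([[ 0.493 , -0.4327,  0.7548, -0.2829],
       [-0.87  , -0.237 ,  0.4324, -0.5088],
       [-0.0083, -0.8698, -0.4933,  0.615 ],
       [ 0.    ,  0.    ,  0.    ,  1.    ]])}
{'mtx': array([[297.2917,   0.    , 247.3849],
       [  0.    , 297.2917, 192.4149],
       [  0.    ,   0.    ,   1.    ]]), 'mount': array([[ 0.0007, -0.9636, -0.2675,  0.0687],
       [ 1.    ,  0.0006,  0.0004, -0.0003],
       [-0.0002, -0.2675,  0.9636, -0.1426],
       [ 0.    ,  0.    ,  0.    ,  1.    ]])}
{'t': 0.1, 'joint_positions': array([ 1.1412,  0.3838,  0.0438,  1.5994, -0.018 ,  1.1612, -0.0499]), 'qd': array([ 0.0004, -0.0035, -0.0016, -0.0029,  0.0018, -0.001 , -0.0005]), 'joint_torque': array([  0.003 , -43.4726,   1.0294, -25.0451,   0.0108,   0.0055,
        -0.    ]), 'eef_pos': array([ 0.2115, -0.6137,  0.23  ]), 'tool_rot': array([-3.0961, -0.5185,  0.0008]), 'ft_force': array([0.4689, 0.6103, 0.1351]), 'wrist_torque': array([-0.0599,  0.0653, -0.0149]), 'finger_force': 0.0, 'gripper_width': 0.0851497034705729}
```

View pics/top0.png

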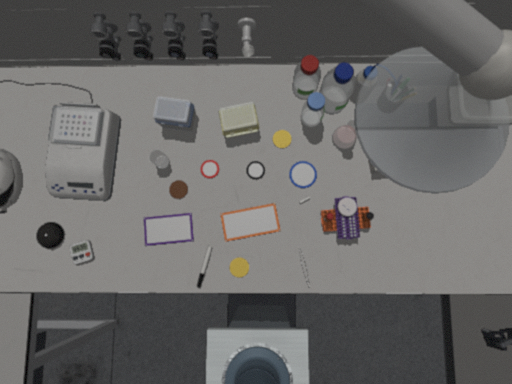

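View pics/scene0.png

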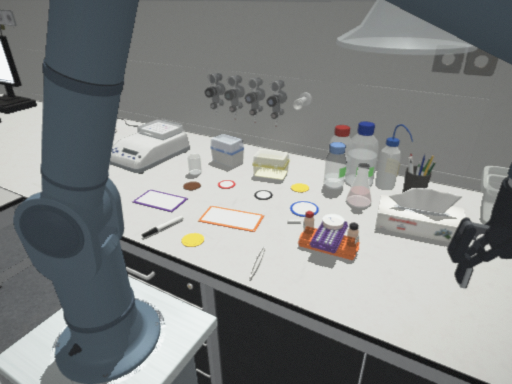

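Top view: orange mat ~(250,222), purple mat ~(168,229), red coaster (210,169), black coaster (256,170), blue coaster (303,175). The pile is at (347,217), with the red vial at the left end (325,222) and the black vial at the right (369,216). The brown disc (178,189) and yellow discs (282,139), (239,267) are decoys. I'll measure now.

```bash
cat > h.py <<'E'
from plant import *
import cv2,numpy as np
from scipy.spatial.transform import Rotation as R
np.set_printoptions(precision=4,suppress=True)
def cam(n,s=None):
    c=calibration(n); K=c["mtx"]
    if n!="wrist": return K,c["cam_to_world"]
    s=s or state(); T=np.eye(4); T[:3,:3]=R.from_rotvec(s["tool_rot"]).as_matrix(); T[:3,3]=s["eef_pos"]
    return K,T@c["mount"]
def ray(uv,z,K,T):
    uv=np.atleast_2d(uv).astype(float); d=np.c_[(uv-K[[0,1],[2,2]])/K[[0,1],[0,1]],np.ones(len(uv))]@T[:3,:3].T
    return (T[:3,3]+d*((z-T[2,3])/d[:,2])[:,None])[:,:2]
def proj(p,K,T):
    q=(np.asarray(p)-T[:3,3])@T[:3,:3]; return (K@q)[:2]/q[2]
def blobs(mask,roi,amin=15):
    m=np.zeros_like(mask); x0,y0,x1,y1=roi; m[y0:y1,x0:x1]=mask[y0:y1,x0:x1]
    cs,_=cv2.findContours(m,cv2.RETR_EXTERNAL,cv2.CHAIN_APPROX_NONE)
    return sorted([c[:,0] for c in cs if cv2.contourArea(c)>amin],key=lambda c:-cv2.contourArea(c))
def rect(pts): # world pts (m) -> centre,size,angle of long axis deg
    (c,(w,h),a)=cv2.minAreaRect((np.asarray(pts)*1000).astype(np.float32))
    if w<h: a+=90; w,h=h,w
    return np.array(c),(w,h),(a+90)%180-90
def masks(im):
    h,s,v=cv2.split(cv2.cvtColor(im,cv2.COLOR_RGB2HSV)); f=lambda b:b.astype(np.uint8)*255
    return dict(orange=f((h>5)&(h<16)&(s>130)&(v>90)),purple=f((h>122)&(h<150)&(s>70)),blue=f((h>105)&(h<122)&(s>110)),
      red=f(((h<5)|(h>172))&(s>120)&(v>70)),black=f((v<70)))
def tool(s=None):
    s=s or state(); M=R.from_rotvec(s["tool_rot"]).as_matrix()
    print("t",round(s["t"],2),"pos",s["eef_pos"]*1000,"toolx deg",np.degrees(np.arctan2(M[1,0],M[0,0])),"tilt",np.degrees(np.arccos(-M[2,2])),"q7",s["joint_positions"][6],"w",s["gripper_width"]); return s["eef_pos"],M
E
python3 - <<'E'
from h import *
im=read_camera("top"); K,T=cam("top"); m=masks(im)
for n,roi in dict(orange=(200,195,300,250),purple=(135,205,205,255),blue=(280,155,325,195),red=(195,155,225,185),black=(242,158,270,184)).items():
    for c in blobs(m[n],roi)[:1]: 
        w=ray(c,.003,K,T); print(n,rect(w),"circ",cv2.minEnclosingCircle((w*1000).astype(np.float32)))
for n in("orange","purple","red"):
    for c in blobs(m[n],(310,185,390,250),6)[:3]: print("pile",n,rect(ray(c,.04,K,T)),c.mean(0))
tool()
cv2.imwrite("pics/crop.png",cv2.resize(im[130:290,130:390,::-1],None,fx=3,fy=3,interpolation=cv2.INTER_CUBIC))
E
```

```text
orange (array([444.5415,  18.3146]), (165.39495849609375, 4.499729156494141), -79.14646244049072) circ ((444.4407043457031, 18.295303344726562), 82.69916534423828)
purple (array([464.9014, 292.8496]), (156.94447326660156, 90.86056518554688), -84.40863370895386) circ ((464.5654296875, 293.1001892089844), 86.96321868896484)
blue (array([ 643.6558, -148.4388]), (84.3694076538086, 82.66299438476562), -0.6775588989257812) circ ((644.7486572265625, -148.45599365234375), 44.09599304199219)
red (array([665.3762, 160.9374]), (58.200313568115234, 56.99925231933594), 0.903980553150177) circ ((664.7501831054688, 161.46697998046875), 30.27129554748535)
pile orange (array([ 489.5828, -223.5269]), (64.73558044433594, 42.001129150390625), 4.035414695739746) [328.5968 220.0806]
pile orange (array([ 499.3164, -332.5129]), (63.70615768432617, 31.29677963256836), -2.156707763671875) [361.5818 215.9091]
pile orange (array([ 475.6444, -340.8934]), (15.666788101196289, 6.22774076461792), -2.3083877563476562) [366.0909 224.2727]
pile purple (array([ 496.5486, -256.4361]), (125.88321685791016, 18.3228759765625), 2.938976287841797) [338.2414 217.7701]
pile purple (array([ 466.6935, -285.3474]), (67.22553253173828, 22.43499183654785), 5.258073329925537) [347.5179 228.5179]
pile purple (array([ 475.9395, -311.1125]), (78.06172180175781, 10.508135795593262), 3.020296812057495) [356.5962 224.4808]
pile red (array([ 502.5788, -229.2218]), (18.046550750732422, 17.619937896728516), -45.96943283081055) [330.     215.9375]
t 0.15 pos [ 211.4877 -613.8375  230.1566] toolx deg 19.013006912122016 tilt 0.12152847636716886 q7 -0.04991155027127978 w 0.08569300655683092
```

View pics/crop.png

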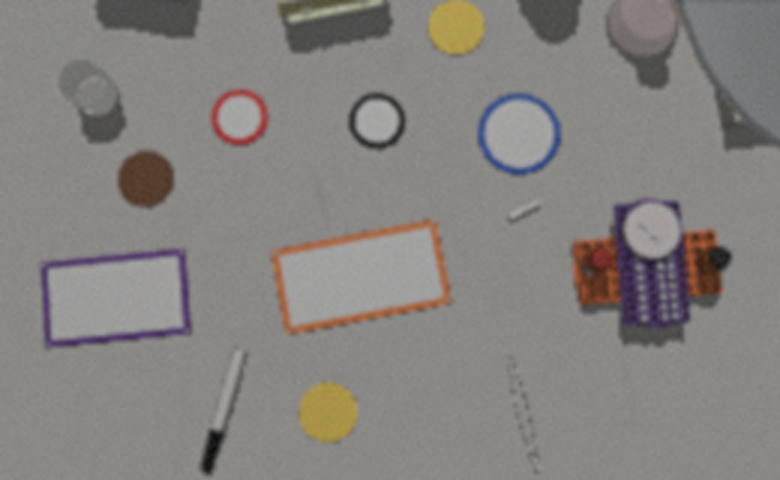

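Crop: colours confirmed. Red rim is at crop (240,117), black rim (377,120), blue rim (519,133). The red cap is on the pile's left and the black cap on its right. Next I'll move over the pile for a wrist view.

Emit:
carry_out(series=[[47, -28, 0, 0, 0], [47, -28, 0, 0, 0], [47, -28, 0, 0, 0], [47, -28, 0, 0, 0], [47, -28, -4, 0, 0]])

```text
t: 0.78
eef_pos: [0.3889, -0.4038, 0.2347]
tool_rot: [-3.098, -0.519, 0.001]
ft_force: [0.5, -0.5, 0.1]
gripper_width: 0.0854
finger_force: 0.0
```

Emit:
carry_out(series=[[47, -28, -5, 0, 0], [47, -28, -5, 0, 0], [47, -28, -5, 0, 0], [0, 0, 0, -1, 0], [0, 0, 0, -1, 0]])

```text
t: 1.4
eef_pos: [0.4948, -0.2788, 0.2499]
tool_rot: [-2.992, -0.956, 0.001]
ft_force: [-0.7, -0.6, -0.1]
gripper_width: 0.0854
finger_force: 0.0
```

Emit:
carry_out(series=[[0, 0, 0, -1, 0], [0, 0, 0, -1, 0], [0, 0, 0, -1, 0], [0, 0, 0, -1, 0], [0, 0, 0, -1, 0]])

```text
t: 2.02
eef_pos: [0.4939, -0.2801, 0.2498]
tool_rot: [-2.487, -1.918, 0.001]
ft_force: [-0.4, 0.3, 0.0]
gripper_width: 0.0854
finger_force: 0.0
```

Emit:
carry_out(series=[[0, 0, 0, -1, 0], [0, 0, 0, -0.9, 0], [0, 0, 0, 0, 0], [0, 0, 0, 0, 0]])

```text
t: 2.52
eef_pos: [0.494, -0.2803, 0.25]
tool_rot: [-2.219, -2.223, 0.0]
ft_force: [-0.1, 0.1, -0.2]
gripper_width: 0.0851
finger_force: 0.0
```

Run:
```python
from h import *
s=state(); tool(s); im=read_camera("wrist"); K,T=cam("wrist",s); np.savez("w1.npz",im=im,K=K,T=T)
cv2.imwrite("pics/w1.png",im[:,:,::-1])
m=masks(im); roi=(0,0,512,384)
for n,z in dict(orange=.028,purple=.052,red=.09,blue=.003).items():
    for c in blobs(m[n],roi,60)[:3]: print(n,c.mean(0),rect(ray(c,z,K,T)))
```

```text
t 2.52 pos [ 494.0362 -280.2679  250.0398] toolx deg 90.1036910823425 tilt 0.028676821371913422 q7 0.37493184823055764 w 0.08510078482636811
orange [245.875  123.8807] (array([ 492.5138, -227.1573]), (67.08319854736328, 44.190956115722656), 3.688504695892334)
orange [253.1554 211.658 ] (array([ 501.7805, -340.8966]), (66.65409851074219, 35.085227966308594), 4.526134014129639)
purple [250.5411 165.8406] (array([ 498.8126, -281.3982]), (130.86700439453125, 68.04000854492188), 3.2103631496429443)
red [252.569  121.0345] (array([ 500.2318, -222.6283]), (19.820863723754883, 19.275022506713867), 0.14179669320583344)
blue [372.4099  56.018 ] (array([ 645.1672, -150.404 ]), (90.55610656738281, 88.94013977050781), 0.1404099464416504)
```

View pics/w1.png

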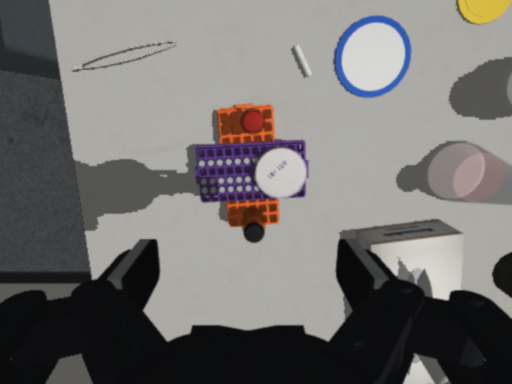

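Wrist view: red cap (253,121), black cap (254,232), dish (281,172), with the purple rack's white caps to the left. The blue coaster is at (373,56), and pink tumbler and carton at the right are clutter.

Run:
```python
from h import *
d=np.load("w1.npz"); im,K,T=d["im"],d["K"],d["T"]
h,s,v=cv2.split(cv2.cvtColor(im,cv2.COLOR_RGB2HSV)); f=lambda b:b.astype(np.uint8)*255
for n,mk,roi,z in (("red",f(((h<5)|(h>170))&(s>110)),(235,105,268,138),.09),("black",f(v<45),(238,220,270,246),.09),("dish",f((v>150)&(s<50)),(252,143,308,201),.068)):
    c=blobs(mk,roi)[0]; r=cv2.minEnclosingCircle(c.astype(np.float32)); hull=cv2.fitEllipse(cv2.convexHull(c))
    print(n,r,hull, ray(hull[0],z,K,T)*1000, rect(ray(c,z,K,T)))
```

```text
red ((252.5, 121.02631378173828), 10.570074081420898) ((252.62242126464844, 121.08319091796875), (20.401885986328125, 21.127500534057617), 3.7359907627105713) [[ 499.8641 -222.625 ]] (array([ 500.2318, -222.6283]), (19.820863723754883, 19.275022506713867), 0.14179669320583344)
black ((253.0, 231.5), 9.708344459533691) ((253.16595458984375, 231.4323272705078), (18.530399322509766, 19.221349716186523), 161.91429138183594) [[ 501.3057 -340.3451]] (array([ 501.1602, -340.5693]), (21.874982833862305, 20.074291229248047), -46.48096466064453)
dish ((285.2403869628906, 177.46633911132812), 31.324954986572266) ((283.2502136230469, 175.84886169433594), (49.80141830444336, 60.37356185913086), 139.08143615722656) [[ 534.838  -282.7795]] (array([ 533.5162, -281.4738]), (59.40119934082031, 58.20176696777344), -89.41450071334839)
```

Emit:
carry_out(series=[[57.7, 6, 0, 0, 0], [0, 0, 60, 0, 0], [0, 0, 60, 0, 0], [0, 0, 50, 0, 0], [0, 0, 38, 0, 0]])

```text
t: 3.2
eef_pos: [0.4989, -0.2222, 0.04]
tool_rot: [-2.217, -2.223, 0.001]
ft_force: [-0.2, -0.5, 1.3]
gripper_width: 0.0855
finger_force: 0.0
```

Emit:
carry_out(series=[[0, 0, 0, 0, 0], [0, 0, 0, 0, 0.5], [0, 0, 0, 0, 1], [0, 0, 0, 0, 1], [0, 0, 0, 0, 1]], force=25)

```text
t: 3.82
eef_pos: [0.5012, -0.2231, 0.044]
tool_rot: [2.216, 2.224, 0.001]
ft_force: [-1.3, 0.1, 6.1]
gripper_width: 0.0269
finger_force: 24.9
```

Emit:
carry_out(series=[[0, 0, 0, 0, 1], [0, 0, 0, 0, 1], [0, 0, 0, 0, 1]])

```text
t: 4.2
eef_pos: [0.5012, -0.2231, 0.044]
tool_rot: [2.216, 2.224, 0.001]
ft_force: [-0.9, 0.5, 6.9]
gripper_width: 0.0267
finger_force: 24.9
```

Run:
```python
from h import *
s=state(); tool(s); im=read_camera("wrist")
cv2.imwrite("pics/w2.png",im[:,:,::-1])
```

```text
t 4.2 pos [ 501.1762 -223.1195   43.9832] toolx deg 90.20503416010993 tilt 0.13902015030697024 q7 0.170070428278736 w 0.02669951133307441
```

View pics/w2.png

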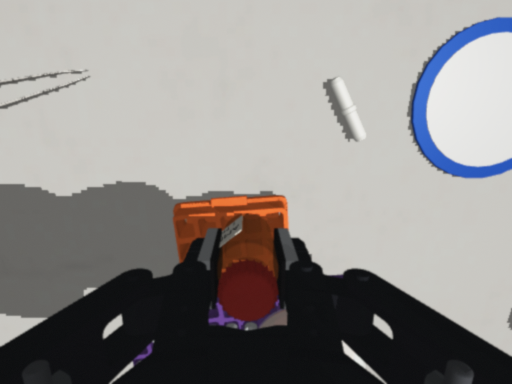

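Emit:
carry_out(series=[[0, 0, -15, 0, 1], [0, 0, -25, 0, 1], [40, 17, -5, 0, 1], [48, 20.5, 0, 0, 1], [48, 20.5, 0, 0, 1]])

```text
t: 4.88
eef_pos: [0.5583, -0.0855, 0.0884]
tool_rot: [2.218, 2.223, 0.001]
ft_force: [0.3, 0.2, -0.8]
gripper_width: 0.0268
finger_force: 24.8
```

Emit:
carry_out(series=[[48, 20.5, 0, 0, 1], [48, 20.5, 0, 0, 1], [48, 20.5, 0, 0, 1], [48, 20.5, 0, 0, 1], [40, 17, 0, 0, 1]])

```text
t: 5.5
eef_pos: [0.6562, 0.1487, 0.0881]
tool_rot: [-2.216, -2.227, -0.002]
ft_force: [0.1, -0.4, 0.5]
gripper_width: 0.0268
finger_force: 24.8
```

Emit:
carry_out(series=[[16, 7, 0, 0, 1], [0, 0, 0, 0, 1], [0, 0, 0, 0, 1]])

```text
t: 5.88
eef_pos: [0.6624, 0.1584, 0.0869]
tool_rot: [2.22, 2.221, -0.004]
ft_force: [-1.0, -0.8, -1.1]
gripper_width: 0.0267
finger_force: 24.8
```

Run:
```python
from h import *
s=state(); tool(s); im=read_camera("wrist"); K,T=cam("wrist",s); np.savez("w3.npz",im=im,K=K,T=T)
cv2.imwrite("pics/w3.png",im[:,:,::-1])
m=masks(im)
for n in("red","orange","purple"):
    for c in blobs(m[n],(0,0,512,384),60)[:3]:
        w=ray(c,.003,K,T); print(n,c.mean(0),rect(w),cv2.minEnclosingCircle((w*1000).astype(np.float32)))
```

```text
t 5.88 pos [662.3593 158.4102  86.8934] toolx deg 90.03543663402846 tilt 0.1765671981506977 q7 -0.5002262908450199 w 0.026655321691256464
red [246.7797 289.0621] (array([663.3945,  74.5055]), (59.01251983642578, 50.1719856262207), 83.04774475097656) ((662.5355834960938, 74.68366241455078), 29.61393165588379)
red [251.5423 194.2196] (array([666.1241, 161.1708]), (62.51655197143555, 61.44837951660156), -25.201942443847656) ((665.95849609375, 160.89862060546875), 31.489826202392578)
orange [153.3065  53.6398] (array([597.1443, 263.1363]), (61.32393264770508, 61.068145751953125), 87.44918060302734) ((597.1512451171875, 263.0702209472656), 31.010086059570312)
orange [ 52.1633 258.2749] (array([490.4019,  91.3331]), (66.77021789550781, 53.3753547668457), 10.800537109375) ((491.4835205078125, 93.14857482910156), 40.15184020996094)
orange [  4.5574 327.2131] (array([442.6391,  36.2021]), (31.79694366455078, 6.313717365264893), -78.84150981903076) ((442.55340576171875, 36.18517303466797), 16.192180633544922)
purple [29.1339 75.1709] (array([495.9792, 255.7047]), (80.94927215576172, 42.20410919189453), -84.71083545684814) ((495.6766662597656, 255.54629516601562), 44.963504791259766)
```

View pics/w3.png

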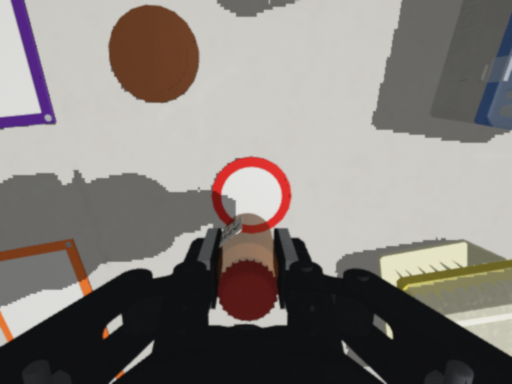

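Wrist view: the red rim is at (251,194), fully visible around the held vial. Coaster centre is (665.9, 161.0), so I'll lower onto it.

Emit:
carry_out(series=[[2.6, 3.4, 20, 0, 1], [0, 0, 25, 0, 1], [0, 0, 12, 0, 1], [0, 0, 6, 0, 1], [0, 0, 2.5, 0, 1]])

```text
t: 6.55
eef_pos: [0.6662, 0.1646, 0.0216]
tool_rot: [2.218, 2.225, 0.0]
ft_force: [-0.4, 0.0, -0.6]
gripper_width: 0.027
finger_force: 24.8
```

Emit:
carry_out(series=[[0, 0, 0, 0, 1], [0, 0, 0, 0, 1], [0, 0, 0, 0, 1]])

```text
t: 6.92
eef_pos: [0.6665, 0.1648, 0.0225]
tool_rot: [2.217, 2.225, 0.002]
ft_force: [1.8, -0.1, 0.3]
gripper_width: 0.0267
finger_force: 24.8
```

Emit:
carry_out(series=[[-3, 0, 0, 0, 1], [0, 0, 2, 0, 1], [0, 0, 0, 0, 1], [0, 0, 0, 0, 1]])

```text
t: 7.42
eef_pos: [0.666, 0.1617, 0.0197]
tool_rot: [-2.217, -2.225, 0.0]
ft_force: [-0.5, -0.0, 0.1]
gripper_width: 0.0269
finger_force: 24.8
```

Emit:
carry_out(series=[[0, 0, 1, 0, 1], [0, 0, 0, 0, 1], [0, 0, 0, 0, 0.6], [0, 0, 0, 0, 0.3], [0, 0, 0, 0, 0]])

```text
t: 8.05
eef_pos: [0.6659, 0.1616, 0.0186]
tool_rot: [-2.217, -2.226, 0.0]
ft_force: [-0.1, 0.0, 0.7]
gripper_width: 0.0693
finger_force: 0.0
```

Emit:
carry_out(series=[[0, 0, 0, 0, 0], [0, 0, 0, 0, 0], [0, 0, -30, 0, 0], [0, 0, -60, 0, 0], [0, 0, -60, 0, 0]])

```text
t: 8.68
eef_pos: [0.6655, 0.1615, 0.1697]
tool_rot: [-2.217, -2.225, 0.002]
ft_force: [0.6, 0.7, 0.6]
gripper_width: 0.0857
finger_force: 0.0
```

Emit:
carry_out(series=[[-60, 0, -40, 0, 0], [-30, 0, 0, 0, 0], [0, 0, 0, 0, 0], [0, 0, 0, 0, 0]])

```text
t: 9.18
eef_pos: [0.6657, 0.0808, 0.203]
tool_rot: [-2.215, -2.225, -0.0]
ft_force: [-0.1, -0.5, -0.5]
gripper_width: 0.0856
finger_force: 0.0
```

Run:
```python
from h import *
s=state(); tool(s); im=read_camera("wrist"); K,T=cam("wrist",s); np.savez("w4.npz",im=im,K=K,T=T)
cv2.imwrite("pics/w4.png",im[:,:,::-1])
m=masks(im)
for n in("red","orange","purple","black","blue"):
    for c in blobs(m[n],(0,0,512,300),60)[:4]:
        w=ray(c,.003,K,T); print(n,c.mean(0),rect(w),cv2.minEnclosingCircle((w*1000).astype(np.float32)))
```

```text
t 9.18 pos [665.7058  80.8034 202.9587] toolx deg 90.25545841504879 tilt 0.0921707427690304 q7 -0.3323180050577595 w 0.08555830690861949
red [247.2945  99.1104] (array([665.537 , 160.5878]), (61.949954986572266, 61.847782135009766), -89.70258486270905) ((665.8615112304688, 160.01174926757812), 31.603742599487305)
orange [ 90.8871 188.9548] (array([488.1894,  28.5321]), (174.426513671875, 93.27982330322266), -79.1464614868164) ((488.23541259765625, 28.43972396850586), 98.06041717529297)
purple [58.5908 31.0663] (array([471.3189, 236.0779]), (93.3302993774414, 47.68269729614258), 5.337732791900635) ((471.2274475097656, 236.28919982910156), 51.52005386352539)
black [379.8161 279.4444] (array([834.9126, -72.7712]), (164.90435791015625, 70.2581558227539), -34.836483001708984) ((851.9497680664062, -48.29121017456055), 82.6227035522461)
black [115.2269 279.7346] (array([498.8895, -75.6411]), (163.63002014160156, 70.98838806152344), 35.39182662963867) ((481.9696044921875, -51.825347900390625), 82.0557632446289)
black [242.763  228.2222] (array([660.9514,   7.4238]), (61.95143127441406, 60.97576141357422), -45.93751525878906) ((661.0081176757812, 7.6181511878967285), 31.256776809692383)
black [409.6964  29.83  ] (array([845.7971, 233.9935]), (92.51399230957031, 37.85543441772461), -9.085990905761719) ((845.127685546875, 235.0803985595703), 47.72601318359375)
blue [425.7311  29.3726] (array([856.8611, 227.7254]), (92.25977325439453, 24.781190872192383), -24.29253387451172) ((861.6286010742188, 238.28790283203125), 46.13695526123047)
```

View pics/w4.png

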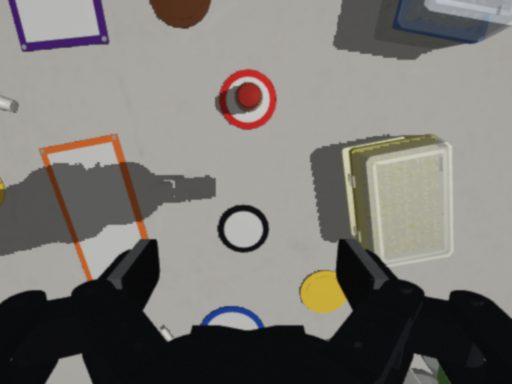

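Wrist view: the red vial stands in the middle of the red coaster (248,97). The black rim is at (243,228), centre (661.0, 7.5). Going for the black vial.

Emit:
carry_out(series=[[-47, -18.3, 0, 0, 0], [-47, -18.3, 0, 0, 0], [-47, -18.3, 0, 0, 0], [-47, -18.3, 0, 0, 0], [-47, -18.3, 0, 0, 0]])

```text
t: 9.85
eef_pos: [0.5755, -0.1544, 0.203]
tool_rot: [-2.212, -2.229, -0.001]
ft_force: [0.5, -0.7, 1.0]
gripper_width: 0.0852
finger_force: 0.0
```

Emit:
carry_out(series=[[-47, -18.3, 0, 0, 0], [-47, -18.3, 0, 0, 0], [-47, -18.3, 0, 0, 0], [-45, -18.2, 0, 0, 0], [0, 0, 0, 0, 0]])

```text
t: 10.48
eef_pos: [0.5007, -0.3464, 0.2026]
tool_rot: [-2.225, -2.218, 0.004]
ft_force: [-0.4, -0.4, 0.4]
gripper_width: 0.0855
finger_force: 0.0
```

Emit:
carry_out(series=[[0, 0, 0, 0, 0]])

```text
t: 10.6
eef_pos: [0.5044, -0.3397, 0.2029]
tool_rot: [-2.214, -2.227, -0.002]
ft_force: [0.6, 0.9, 0.3]
gripper_width: 0.0859
finger_force: 0.0
```

Emit:
carry_out(series=[[0, -2, 60, 0, 0], [0, 0, 55, 0, 0], [0, 0, 30, 0, 0], [0, 0, 13, 0, 0], [0, 0, 0, 0, 0]])

```text
t: 11.22
eef_pos: [0.5022, -0.3399, 0.0451]
tool_rot: [-2.213, -2.228, -0.001]
ft_force: [-0.0, -0.4, -0.1]
gripper_width: 0.0853
finger_force: 0.0
```

Emit:
carry_out(series=[[0, 0, 0, 0, 0.5], [0, 0, 0, 0, 0.6], [0, 0, 0, 0, 0.75], [0, 0, 0, 0, 1], [0, 0, 0, 0, 1]])

```text
t: 11.85
eef_pos: [0.5018, -0.3425, 0.0465]
tool_rot: [2.217, 2.224, 0.0]
ft_force: [-1.1, -0.0, 5.4]
gripper_width: 0.0267
finger_force: 25.5
```

Emit:
carry_out(series=[[0, 0, 0, 0, 1], [0, 0, 0, 0, 1], [0, 0, 0, 0, 1]])

```text
t: 12.22
eef_pos: [0.5018, -0.3425, 0.0465]
tool_rot: [2.217, 2.224, -0.0]
ft_force: [-0.9, 0.4, 6.2]
gripper_width: 0.0264
finger_force: 25.5
```

Emit:
carry_out(series=[[0, 0, -15, 0, 1], [0, 0, -30, 0, 1], [0, 0, -20, 0, 1], [30, 14, 0, 0, 1], [45, 20, 0, 0, 1]])

```text
t: 12.85
eef_pos: [0.5347, -0.269, 0.1115]
tool_rot: [2.222, 2.218, -0.001]
ft_force: [0.6, 0.5, -0.9]
gripper_width: 0.0269
finger_force: 24.9
```

Emit:
carry_out(series=[[45, 20, 0, 0, 1], [45, 20, 0, 0, 1], [45, 20, 0, 0, 1], [45, 20, 0, 0, 1], [45, 20, 0, 0, 1]])

```text
t: 13.48
eef_pos: [0.6347, -0.0401, 0.1109]
tool_rot: [2.217, 2.225, 0.0]
ft_force: [1.2, -1.4, -0.7]
gripper_width: 0.0264
finger_force: 24.9
```

Emit:
carry_out(series=[[35, 16, 15, 0, 1], [15, 9, 10, 0, 1], [0, 0, 0, 0, 1], [0, 0, 0, 0, 1], [0, 0, 0, 0, 1]])

```text
t: 14.1
eef_pos: [0.659, 0.0054, 0.0859]
tool_rot: [2.22, 2.22, -0.002]
ft_force: [-0.2, -0.4, -0.1]
gripper_width: 0.0266
finger_force: 24.9
```

Run:
```python
from h import *
s=state(); tool(s); im=read_camera("wrist"); K,T=cam("wrist",s)
m=masks(im)
for c in blobs(m["black"],(150,130,350,300),60)[:4]:
        w=ray(c,.003,K,T); print(c.mean(0),rect(w))
cv2.imwrite("pics/w5.png",im[:,:,::-1])
```

```text
t 14.1 pos [658.9565   5.4355  85.872 ] toolx deg 89.99762505816618 tilt 0.10124547063614325 q7 -0.2438666242422582 w 0.02656127699145778
[248.9714 271.4229] (array([661.741, -52.466]), (174.08497619628906, 66.72472381591797), 0.02672046795487404)
[248.4562 195.6544] (array([660.6254,   7.1569]), (61.962650299072266, 61.81533432006836), 45.326263427734375)
```

Coaster confirmed at (660.8, 7.3). Lowering.

Emit:
carry_out(series=[[2, 2, 20, 0, 1], [0, 0, 25, 0, 1], [0, 0, 12, 0, 1], [0, 0, 5, 0, 1], [0, 0, 0, 0, 1]])

```text
t: 14.78
eef_pos: [0.6611, 0.0107, 0.0233]
tool_rot: [-2.217, -2.225, -0.0]
ft_force: [0.5, -0.5, -0.1]
gripper_width: 0.0263
finger_force: 24.9
```

Emit:
carry_out(series=[[0, 0, 0, 0, 1], [0, 0, 0, 0, 1]])

```text
t: 15.02
eef_pos: [0.6617, 0.0108, 0.0244]
tool_rot: [2.217, 2.225, 0.002]
ft_force: [-0.4, -0.8, -0.5]
gripper_width: 0.0265
finger_force: 24.9
```

Emit:
carry_out(series=[[-3, 0, 1.5, 0, 1], [0, 0, 1.5, 0, 1], [0, 0, 0, 0, 1], [0, 0, 0, 0, 1]])

```text
t: 15.52
eef_pos: [0.6614, 0.0069, 0.0216]
tool_rot: [2.217, 2.224, -0.001]
ft_force: [-2.3, -0.9, 5.2]
gripper_width: 0.0266
finger_force: 25.5
```

Emit:
carry_out(series=[[0, 0, 0, 0, 0.6], [0, 0, 0, 0, 0.3], [0, 0, 0, 0, 0], [0, 0, 0, 0, 0], [0, 0, 0, 0, 0]])

```text
t: 16.15
eef_pos: [0.661, 0.0077, 0.0203]
tool_rot: [-2.217, -2.225, -0.0]
ft_force: [0.4, -0.4, -0.2]
gripper_width: 0.0853
finger_force: 0.0
```

Emit:
carry_out(series=[[0, 0, -30, 0, 0], [0, 0, -60, 0, 0], [0, 0, -60, 0, 0], [0, 0, -20, 0, 0], [-40, -25, 0, 0, 0]])

```text
t: 16.77
eef_pos: [0.639, -0.0266, 0.1938]
tool_rot: [2.206, 2.233, 0.013]
ft_force: [-0.1, -1.2, -0.3]
gripper_width: 0.0854
finger_force: 0.0
```

Emit:
carry_out(series=[[-49, -30, 0, 0, 0], [-49, -30, 0, 0, 0], [-49, -30, 0, 0, 0], [-49, -30, 0, 0, 0], [-48, -30, 0, 0, 0]])

```text
t: 17.4
eef_pos: [0.4852, -0.2783, 0.1896]
tool_rot: [-2.217, -2.225, 0.001]
ft_force: [0.8, -0.3, 0.6]
gripper_width: 0.0858
finger_force: 0.0
```

Emit:
carry_out(series=[[0, 0, 0, 1, 0], [0, 0, 0, 1, 0], [0, 0, 0, 1, 0], [0, 0, 0, 1, 0], [0, 0, 0, 1, 0]])

```text
t: 18.02
eef_pos: [0.4862, -0.2766, 0.1894]
tool_rot: [-2.846, -1.326, 0.002]
ft_force: [-0.3, -0.2, -0.2]
gripper_width: 0.0853
finger_force: 0.0
```

Emit:
carry_out(series=[[0, 0, 0, 1, 0], [0, 0, 0, 1, 0], [0, 0, 0, 1, 0], [0, 0, 0, 1, 0], [0, 0, 0, 1, 0]])

```text
t: 18.65
eef_pos: [0.4863, -0.2766, 0.1894]
tool_rot: [-3.129, -0.272, 0.003]
ft_force: [0.5, -0.5, -0.2]
gripper_width: 0.0854
finger_force: 0.0
```

Emit:
carry_out(series=[[0, 0, 0, 0.85, 0], [0, 0, 0, 0, 0], [0, 0, 0, 0, 0]])

```text
t: 19.02
eef_pos: [0.4867, -0.2768, 0.1899]
tool_rot: [-3.14, -0.096, 0.001]
ft_force: [0.1, -0.5, -0.0]
gripper_width: 0.0855
finger_force: 0.0
```

Run:
```python
from h import *
s=state(); tool(s); im=read_camera("wrist"); K,T=cam("wrist",s); np.savez("w6.npz",im=im,K=K,T=T)
cv2.imwrite("pics/w6.png",im[:,:,::-1])
m=masks(im)
for n,z in dict(orange=.028,purple=.052).items():
    for c in blobs(m[n],(0,0,512,384),60)[:3]: print(n,c.mean(0),rect(ray(c,z,K,T)))
im=read_camera("top");cv2.imwrite("pics/top2.png",cv2.resize(im[130:290,130:390,::-1],None,fx=3,fy=3))
```

```text
t 19.02 pos [ 486.6953 -276.7544  189.9204] toolx deg 3.51704774942455 tilt 0.06040566084264979 q7 -1.0843476715607223 w 0.08546725871210202
orange [201.8144 166.2165] (array([ 493.8954, -226.9927]), (67.44918060302734, 40.04154968261719), 3.541205883026123)
orange [309.1289 164.5258] (array([ 503.5462, -340.3188]), (68.17920684814453, 40.02067947387695), 3.5560600757598877)
orange [ 38.9772 151.2582] (array([501.8694, -44.7416]), (86.1602554321289, 77.95703125), 10.654526710510254)
purple [254.5988 158.409 ] (array([ 500.8666, -283.0541]), (129.97825622558594, 66.4942398071289), 3.6371452808380127)
```

View pics/w6.png

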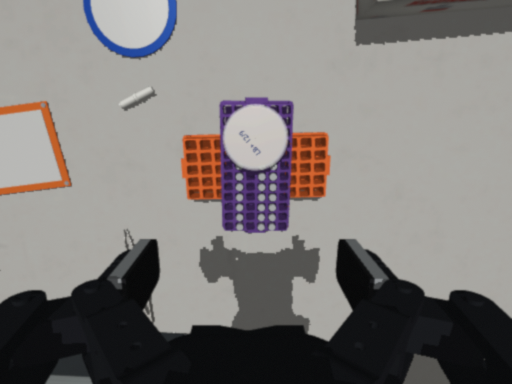

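Wrist view: dish circle at (255,137), radius ~32. Purple rack is centred at about (256,165), with the orange rack under it.

Run:
```python
from h import *
d=np.load("w6.npz"); im,K,T=d["im"],d["K"],d["T"]
h,s,v=cv2.split(cv2.cvtColor(im,cv2.COLOR_RGB2HSV))
m=((v>150)&(s<45)).astype(np.uint8)*255
m=cv2.morphologyEx(m,cv2.MORPH_OPEN,np.ones((11,11),np.uint8))
c=blobs(m,(218,100,295,175))[0]; r=cv2.minEnclosingCircle(c.astype(np.float32)); print(r,ray(r[0],.067,K,T)*1000, rect(ray(c,.067,K,T)))
```

```text
((254.75, 136.5), 32.562538146972656) [[ 532.8275 -279.8421]] (array([ 532.0763, -280.1385]), (54.94367599487305, 54.77677536010742), -86.44517016410828)
```

Emit:
carry_out(series=[[45.5, 6, 0, 0, 0], [0, 0, 50, 0, 0], [0, 0, 50, 0, 0], [0, 0, 30, 0, 0], [0, 0, 6, 0, 0]])

```text
t: 19.75
eef_pos: [0.5306, -0.2792, 0.0517]
tool_rot: [-3.137, -0.094, 0.008]
ft_force: [0.0, 0.4, -0.1]
gripper_width: 0.0854
finger_force: 0.0
```

Emit:
carry_out(series=[[0, 0, 0, 0, 0], [0, 0, 0, 0, 0]])

```text
t: 20.0
eef_pos: [0.5345, -0.2811, 0.0565]
tool_rot: [3.138, 0.094, 0.005]
ft_force: [0.6, -0.6, 1.1]
gripper_width: 0.0856
finger_force: 0.0
```

Emit:
carry_out(series=[[-2, 0, 4.5, 0, 0], [0, 0, 0, 0, 0.2], [0, 0, 0, 0, 0.35], [0, 0, 0, 0, 0.6], [0, 0, 0, 0, 1]])

```text
t: 20.62
eef_pos: [0.5314, -0.2805, 0.0505]
tool_rot: [3.14, 0.094, 0.002]
ft_force: [0.3, 0.5, 1.8]
gripper_width: 0.0537
finger_force: 26.4
```

Emit:
carry_out(series=[[0, 0, 0, 0, 1], [0, 0, 0, 0, 1]])

```text
t: 20.88
eef_pos: [0.5315, -0.2805, 0.0505]
tool_rot: [3.14, 0.094, 0.002]
ft_force: [-0.2, -0.6, 3.9]
gripper_width: 0.0538
finger_force: 26.4
```

Run:
```python
from h import *
s=state(); tool(s); im=read_camera("wrist"); cv2.imwrite("pics/w7.png",im[100:384,60:450,::-1])
```

```text
t 20.88 pos [ 531.4512 -280.5331   50.4657] toolx deg 3.4162785698345557 tilt 0.07063676046566056 q7 -1.1327167984538908 w 0.053822087667066185
```

View pics/w7.png

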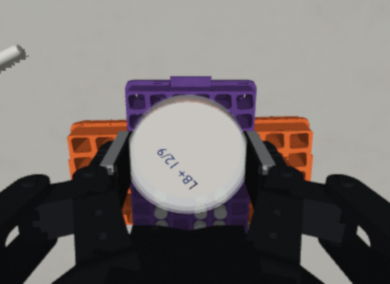

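Wrist crop: the dish at (190,153) is held between both pads and is level. Carrying it to the blue coaster.

Emit:
carry_out(series=[[0, 0, -10, 0, 1], [0, 0, -20, 0, 1], [20, -20, 0, 0, 1], [35, -36, 0, 0, 1], [35, -36, 0, 0, 1]])

```text
t: 21.55
eef_pos: [0.6161, -0.1832, 0.0815]
tool_rot: [3.139, 0.091, 0.002]
ft_force: [0.7, -0.5, -0.1]
gripper_width: 0.0534
finger_force: 26.4
```

Emit:
carry_out(series=[[25, -25, 0, 0, 1], [6, -6, 0, 0, 1], [0, 0, 0, 0, 1], [0, 0, 0, 0, 1], [0, 0, 0, 0, 1]])

```text
t: 22.18
eef_pos: [0.643, -0.1531, 0.0799]
tool_rot: [3.139, 0.088, -0.002]
ft_force: [0.5, -1.3, 0.2]
gripper_width: 0.0534
finger_force: 26.4
```

Run:
```python
from h import *
s=state(); tool(s); im=read_camera("wrist"); K,T=cam("wrist",s); cv2.imwrite("pics/w8.png",im[:,:,::-1])
m=masks(im)
for c in blobs(m["blue"],(0,0,512,384),60)[:3]:
    w=ray(c,.003,K,T)*1000; print(c.min(0),c.max(0),rect(w/1000),cv2.minEnclosingCircle(w.astype(np.float32)))
```

```text
t 22.18 pos [ 642.9737 -153.0856   79.9222] toolx deg 3.217679382342412 tilt 0.09176351378037556 q7 -1.394942935453692 w 0.05340480200818381
[186 138] [303 224] (array([ 658.7509, -148.9512]), (90.2146224975586, 65.42350006103516), -84.33083248138428) ((646.4439086914062, -150.32408142089844), 45.288578033447266)
```

Emit:
carry_out(series=[[2.5, -3, 25, 0, 1], [0, 0, 30, 0, 1], [0, 0, 12, 0, 1], [0, 0, 5, 0, 1], [0, 0, 0, 0, 1]])

```text
t: 22.85
eef_pos: [0.647, -0.1476, 0.0085]
tool_rot: [3.14, 0.093, 0.001]
ft_force: [0.2, 0.4, 0.3]
gripper_width: 0.0538
finger_force: 26.5
```

Emit:
carry_out(series=[[0, 0, 0, 0, 1], [0, 0, 0, 0, 1]])

```text
t: 23.1
eef_pos: [0.6475, -0.1475, 0.0091]
tool_rot: [3.14, 0.093, 0.003]
ft_force: [-0.1, -0.3, -0.3]
gripper_width: 0.0535
finger_force: 26.5
```

Emit:
carry_out(series=[[-2, 2, 4, 0, 1], [0, 0, 3, 0, 1], [0, 0, 0, 0, 1], [0, 0, 0, 0, 1]])

```text
t: 23.6
eef_pos: [0.6444, -0.15, 0.0015]
tool_rot: [3.14, 0.093, -0.001]
ft_force: [-3.0, 0.2, 5.0]
gripper_width: 0.0535
finger_force: 26.8
```

Emit:
carry_out(series=[[0, 0, 0, 0, 0.8], [0, 0, 0, 0, 0.35], [0, 0, 0, 0, 0.2], [0, 0, 0, 0, 0], [0, 0, 0, 0, 0]])

```text
t: 24.22
eef_pos: [0.6447, -0.1492, 0.0007]
tool_rot: [-3.14, -0.094, 0.0]
ft_force: [-0.5, 0.1, 0.7]
gripper_width: 0.0857
finger_force: 0.0
```

Emit:
carry_out(series=[[0, 0, -20, 0, 0], [0, 0, -60, 0, 0], [0, 0, -60, 0, 0], [-40, 28, -48, 0, 0], [-42, 30, 0, 0, 0]])

```text
t: 24.85
eef_pos: [0.5741, -0.2102, 0.1926]
tool_rot: [3.136, 0.098, 0.021]
ft_force: [-0.6, -0.8, -1.3]
gripper_width: 0.0854
finger_force: 0.0
```

Emit:
carry_out(series=[[-42, 30, 0, 0, 0], [-41, 29, 0, 0, 0], [0, 0, 0, 0, 0], [0, 0, 0, 0, 0]])

```text
t: 25.35
eef_pos: [0.491, -0.2733, 0.1862]
tool_rot: [3.14, 0.093, 0.004]
ft_force: [0.4, 0.3, -0.3]
gripper_width: 0.0858
finger_force: 0.0
```

Run:
```python
from h import *
s=state(); tool(s); im=read_camera("wrist"); K,T=cam("wrist",s); np.savez("w9.npz",im=im,K=K,T=T)
cv2.imwrite("pics/w9.png",im[:,:,::-1])
m=masks(im)
for n,z in dict(orange=.028,purple=.052,blue=.003).items():
    for c in blobs(m[n],(0,0,512,384),60)[:3]: print(n,c.min(0),c.max(0),rect(ray(c,z,K,T)))
```

```text
t 25.35 pos [ 491.0235 -273.2693  186.195 ] toolx deg 3.38906157445074 tilt 0.14513168579564165 q7 -1.0906729913278728 w 0.08577407208126668
orange [184 140] [223 204] (array([ 494.5844, -226.9925]), (67.35994720458984, 39.97478103637695), 3.1120293140411377)
orange [294 137] [333 202] (array([ 503.9392, -340.502 ]), (67.94304656982422, 38.979862213134766), 3.4499547481536865)
orange [  0 107] [ 71 200] (array([502.0242, -44.0719]), (86.11219787597656, 79.0070571899414), 10.852579116821289)
purple [223 103] [296 237] (array([ 501.7418, -282.7795]), (129.41001892089844, 66.62842559814453), 3.231064796447754)
blue [85  0] [178  62] (array([ 627.5161, -151.8591]), (90.54733276367188, 55.37778091430664), -86.5589861869812)
```

View pics/w9.png

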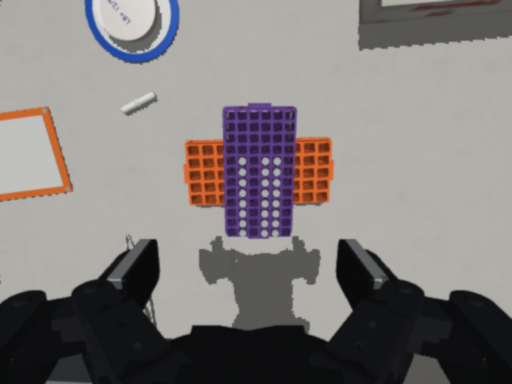

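Wrist view: the dish lies within the blue ring at (128,10). The bare purple rack is centred ~(260,171), square on the orange one. Grasping the purple rack at its middle.

Emit:
carry_out(series=[[9, 10, 0, 0, 0], [0, 0, 60, 0, 0], [0, 0, 60, 0, 0], [0, 0, 30, 0, 0], [0, 0, 5, 0, 0]])

```text
t: 26.02
eef_pos: [0.4991, -0.2812, 0.0268]
tool_rot: [-3.137, -0.097, 0.007]
ft_force: [0.4, 0.3, -0.8]
gripper_width: 0.0851
finger_force: 0.0
```

Emit:
carry_out(series=[[0, 0, 0, 0, 0], [0, 0, 0, 0, 0]])

```text
t: 26.28
eef_pos: [0.5021, -0.2837, 0.0318]
tool_rot: [3.138, 0.094, 0.006]
ft_force: [0.2, -0.9, 1.5]
gripper_width: 0.0855
finger_force: 0.0
```

Emit:
carry_out(series=[[-1, 0, 3, 0, 0], [0, 0, 0, 0, 0.1], [0, 0, 0, 0, 0.2], [0, 0, 0, 0, 0.4], [0, 0, 0, 0, 1]], force=40)

```text
t: 26.9
eef_pos: [0.4995, -0.2832, 0.0274]
tool_rot: [3.14, 0.093, 0.002]
ft_force: [-1.1, -0.3, 4.6]
gripper_width: 0.0651
finger_force: 45.6
```

Emit:
carry_out(series=[[0, 0, 0, 0, 1], [0, 0, 0, 0, 1]])

```text
t: 27.15
eef_pos: [0.4995, -0.2832, 0.0274]
tool_rot: [3.14, 0.093, 0.002]
ft_force: [-1.2, 0.4, 5.4]
gripper_width: 0.0646
finger_force: 45.7
```

Emit:
carry_out(series=[[0, 0, -10, 0, 1], [0, 0, -20, 0, 1], [0, -20, -15, 0, 1], [0, -48, 0, 0, 1], [0, -48, 0, 0, 1]])

```text
t: 27.78
eef_pos: [0.4926, -0.1665, 0.0733]
tool_rot: [3.14, 0.091, 0.004]
ft_force: [1.0, 0.2, -0.9]
gripper_width: 0.0651
finger_force: 45.1
```

Emit:
carry_out(series=[[0, -48, 0, 0, 1], [0, -48, 0, 0, 1], [0, -48, 0, 0, 1], [0, -48, 0, 0, 1], [0, -48, 0, 0, 1]])

```text
t: 28.4
eef_pos: [0.478, 0.074, 0.073]
tool_rot: [3.14, 0.093, 0.003]
ft_force: [0.9, -0.4, -1.1]
gripper_width: 0.0649
finger_force: 45.1
```

Emit:
carry_out(series=[[0, -48, 0, 0, 1], [0, -48, 0, 0, 1], [0, -48, 0, 0, 1], [0, -48, 0, 0, 1], [0, -29, 0, 0, 1]])

```text
t: 29.02
eef_pos: [0.4641, 0.2967, 0.0732]
tool_rot: [-3.138, -0.099, -0.002]
ft_force: [-0.0, -0.2, -1.0]
gripper_width: 0.0648
finger_force: 45.1
```

Emit:
carry_out(series=[[0, 0, 0, -1, 1], [0, 0, 0, -1, 1], [0, 0, 0, -1, 1], [0, 0, 0, -1, 1], [0, 0, 0, -1, 1]])

```text
t: 29.65
eef_pos: [0.465, 0.293, 0.0728]
tool_rot: [2.916, 1.168, 0.002]
ft_force: [0.4, 0.0, -0.8]
gripper_width: 0.0655
finger_force: 45.1
```

Emit:
carry_out(series=[[0, 0, 0, -1, 1], [0, 0, 0, -1, 1], [0, 0, 0, -1, 1], [0, 0, 0, -1, 1], [0, 0, 0, -1, 1]])

```text
t: 30.28
eef_pos: [0.465, 0.2928, 0.0728]
tool_rot: [2.34, 2.094, 0.001]
ft_force: [-0.7, 0.6, -0.7]
gripper_width: 0.0654
finger_force: 45.1
```

Emit:
carry_out(series=[[0, 0, 0, -1, 1], [0, 0, 0, -0.5, 1], [0, 0, 0, 0, 1], [0, 0, 0, 0, 1]])

```text
t: 30.78
eef_pos: [0.4648, 0.293, 0.0723]
tool_rot: [2.115, 2.322, 0.001]
ft_force: [0.9, -0.2, -0.4]
gripper_width: 0.0649
finger_force: 45.1
```

Run:
```python
from h import *
s=state(); tool(s); im=read_camera("wrist"); K,T=cam("wrist",s); np.savez("w10.npz",im=im,K=K,T=T)
cv2.imwrite("pics/w10.png",im[:,:,::-1])
it=read_camera("top"); cv2.imwrite("pics/top3.png",it[:,:,::-1])
m=masks(im)
for n,z in dict(purple=.003).items():
    for c in blobs(m[n],(0,0,512,384),60)[:3]: print(n,c.min(0),c.max(0),rect(ray(c,z,K,T)),rect(ray(c,.0665,K,T)))
```

```text
t 30.77 pos [464.8484 292.9726  72.2889] toolx deg 95.33955213895756 tilt 0.04773113368248864 q7 -0.8287729391146171 w 0.06486705718360325
purple [166  93] [328 336] (array([467.6573, 274.0309]), (197.13287353515625, 116.40596008300781), -84.93773174285889) (array([465.1441, 300.1026]), (138.0504150390625, 81.51809692382812), -84.93775987625122)
```

View pics/w10.png

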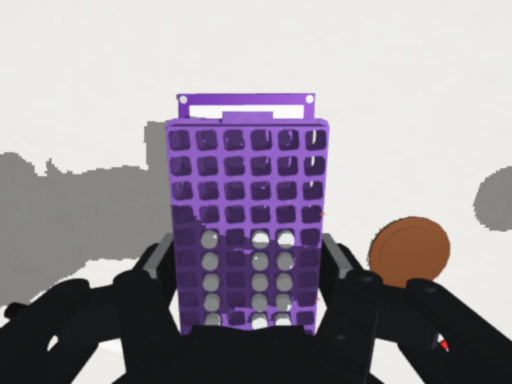

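Wrist view: the rack is held square over its mat. The mat's far edge runs (179,95)-(313,94), and the rack's far edge runs (169,121)-(327,121).

Run:
```python
from h import *
d=np.load("w10.npz"); K,T=d["K"],d["T"]
M=ray([[178.5,94.5],[314,94]],.003,K,T)*1000; print("mat corners",M,np.linalg.norm(M[1]-M[0]))
P=ray([[168,121],[328,121]],.097,K,T)*1000; print("rack",P,np.linalg.norm(P[1]-P[0]))
for Q,L in((M,80),(P,66)):
    e=(Q[1]-Q[0])/np.linalg.norm(Q[1]-Q[0]); u=np.array([-e[1],e[0]]); print(Q.mean(0)-u*L, np.degrees(np.arctan2(u[1],u[0])))
# mat from top camera before, and from w4
im=cv2.cvtColor(cv2.imread("pics/top0.png"),cv2.COLOR_BGR2RGB); K,T=cam("top")
for c in blobs(masks(im)["purple"],(135,205,205,255))[:1]: print(rect(ray(c,.003,K,T)))
o=np.zeros((384,512),np.uint8); mm=masks(im)["orange"]; ys,xs=np.nonzero(mm[195:250,200:300]); print(rect(ray(np.c_[xs+200,ys+195],.003,K,T)))
```

```text
mat corners [[412.0104 366.5823]
 [503.3783 375.5095]] 91.80303013985429
rack [[429.2576 354.0029]
 [490.7081 359.786 ]] 61.72202938030793
[465.4738 291.4251] 95.58040051607024
[466.1667 291.1848] 95.37623134676792
(array([464.8929, 292.9362]), (157.11863708496094, 90.86056518554688), -84.40863370895386)
(array([486.9886,  25.3281]), (180.4825897216797, 90.98078155517578), -79.47041130065918)
```

Emit:
carry_out(series=[[0, 0, 25, 0, 1], [0, 0, 25, 0, 1], [0, 0, 10, 0, 1], [0, 0, 4, 0, 1], [0, 0, 0, 0, 1]])

```text
t: 31.5
eef_pos: [0.4649, 0.2935, 0.0082]
tool_rot: [2.114, 2.324, 0.001]
ft_force: [0.8, 0.4, 0.1]
gripper_width: 0.0652
finger_force: 45.1
```

Emit:
carry_out(series=[[0, 0, 0, 0, 1], [0, 0, 0, 0, 1]])

```text
t: 31.75
eef_pos: [0.4651, 0.2934, 0.0085]
tool_rot: [2.114, 2.323, 0.002]
ft_force: [-1.3, 0.4, -1.5]
gripper_width: 0.0653
finger_force: 45.1
```

Emit:
carry_out(series=[[0, 0, 4, 0, 1], [0, 0, 2, 0, 1], [0, 0, 0, 0, 1], [0, 0, 0, 0, 1]])

```text
t: 32.25
eef_pos: [0.4646, 0.293, 0.0024]
tool_rot: [2.114, 2.323, -0.001]
ft_force: [-1.6, -2.2, 4.6]
gripper_width: 0.0651
finger_force: 45.8
```

Emit:
carry_out(series=[[0, 0, 0, 0, 0.3], [0, 0, 0, 0, 0.1], [0, 0, 0, 0, 0], [0, 0, 0, 0, 0], [0, 0, -20, 0, 0]])

```text
t: 32.88
eef_pos: [0.4631, 0.292, 0.0209]
tool_rot: [-2.113, -2.323, 0.006]
ft_force: [0.1, -0.4, 0.3]
gripper_width: 0.0855
finger_force: 0.0
```

Emit:
carry_out(series=[[0, 0, -60, 0, 0], [0, 0, -60, 0, 0], [0, 0, -40, 0, 0], [-48, -1.7, 0, 0, 0], [-48, -1.7, 0, 0, 0]])

```text
t: 33.5
eef_pos: [0.4708, 0.1974, 0.1842]
tool_rot: [2.109, 2.325, 0.005]
ft_force: [1.7, -0.6, 0.4]
gripper_width: 0.0853
finger_force: 0.0
```

Emit:
carry_out(series=[[-48, -1.7, 0, 0, 0], [-48, -1.7, 0, 0, 0], [-48, -1.7, 0, 0, 0], [-48, -1.7, 0, 0, 0], [-48, -1.7, 0, 0, 0]])

```text
t: 34.12
eef_pos: [0.4847, -0.0437, 0.1833]
tool_rot: [2.112, 2.323, 0.002]
ft_force: [0.6, 0.2, 0.3]
gripper_width: 0.0853
finger_force: 0.0
```

Emit:
carry_out(series=[[-48, -1.7, 0, 0, 0], [-48, -1.7, 0, 0, 0], [-48, -1.7, 0, 0, 0], [-48, -1.7, 0, 0, 0], [-48, -1.7, 0, 0.25, 0]])

```text
t: 34.75
eef_pos: [0.499, -0.2834, 0.1834]
tool_rot: [2.153, 2.285, 0.002]
ft_force: [0.8, 0.5, 0.1]
gripper_width: 0.0853
finger_force: 0.0
```

Emit:
carry_out(series=[[0, 0, 0, 0, 0], [0, 0, 0, 0, 0]])

```text
t: 35.0
eef_pos: [0.4989, -0.2813, 0.1826]
tool_rot: [2.154, 2.287, 0.002]
ft_force: [0.6, 1.4, -0.2]
gripper_width: 0.0859
finger_force: 0.0
```

Run:
```python
from h import *
s=state(); p,M=tool(s); im=read_camera("wrist"); K,T=cam("wrist",s)
cv2.imwrite("pics/w11.png",im[:,:,::-1])
m=masks(im)
for c in blobs(m["orange"],(0,0,512,384),60)[:2]:
    r=rect(ray(c,.028,K,T)); print(c.min(0),c.max(0),r); print("tool delta",M.T@np.r_[r[0]-p[:2]*1000,0])
it=read_camera("top"); K,T=cam("top")
c=blobs(masks(it)["purple"],(135,205,205,255))[0]; print("purple top",rect(ray(c,.02,K,T)))
```

```text
t 35.0 pos [ 498.8935 -281.3338  182.5507] toolx deg 93.44180341951238 tilt 0.0751827664149499 q7 0.4101534219197378 w 0.08589137128013649
[209 101] [277 247] (array([ 496.9338, -281.2504]), (153.04281616210938, 66.60420989990234), -85.1486177444458)
tool delta [ 0.201  -1.9512 -0.0019]
purple top (array([464.0266, 288.3296]), (154.77410888671875, 89.60408782958984), -84.40864276885986)
```

View pics/w11.png

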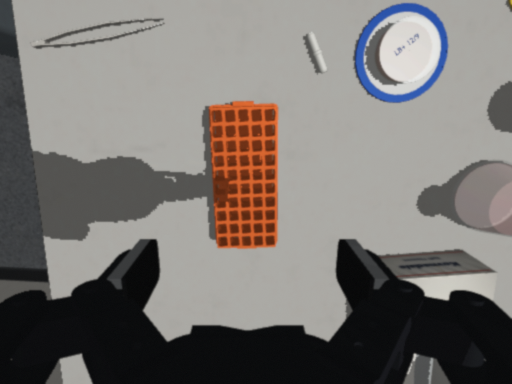

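Wrist view: the orange rack stands alone, centred ~(244,175) and square to the tool. Dish sits inside the blue ring at (407,50).

Emit:
carry_out(series=[[0, -1.5, 60, 0, 0], [0, 0, 60, 0, 0], [0, 0, 35, 0, 0], [0, 0, 10, 0, 0], [0, 0, 0, 0, 0]])

```text
t: 35.72
eef_pos: [0.4978, -0.2813, 0.0172]
tool_rot: [2.152, 2.288, 0.001]
ft_force: [0.3, 0.0, 0.3]
gripper_width: 0.0856
finger_force: 0.0
```

Emit:
carry_out(series=[[0, 0, 6, 0, 0], [0, 0, 0, 0, 0.1], [0, 0, 0, 0, 0.2], [0, 0, 0, 0, 0.4], [0, 0, 0, 0, 1]])

```text
t: 36.35
eef_pos: [0.4978, -0.2829, 0.012]
tool_rot: [2.153, 2.285, 0.0]
ft_force: [-0.5, 0.2, 6.2]
gripper_width: 0.0649
finger_force: 45.3
```

Emit:
carry_out(series=[[0, 0, 0, 0, 1], [0, 0, 0, 0, 1]])

```text
t: 36.6
eef_pos: [0.4979, -0.2829, 0.0119]
tool_rot: [2.153, 2.285, 0.0]
ft_force: [-2.1, 1.2, 5.9]
gripper_width: 0.0646
finger_force: 45.3
```

Emit:
carry_out(series=[[0, 0, -10, 0, 1], [0, 0, -20, 0, 1], [20, 0.5, -10, 0, 1], [44, 1, 0, 0, 1], [48, 1, 0, 0, 1]])

```text
t: 37.22
eef_pos: [0.4932, -0.1683, 0.0518]
tool_rot: [2.154, 2.285, 0.002]
ft_force: [0.5, 1.3, -1.4]
gripper_width: 0.0649
finger_force: 44.6
```

Emit:
carry_out(series=[[48, 1, 0, 0, 1], [48, 1, 0, 0, 1], [48, 1, 0, 0, 1], [40, 1, 0, 0, 1], [12, 0.8, 0, -0.9, 1]])

```text
t: 37.85
eef_pos: [0.4851, 0.0312, 0.0517]
tool_rot: [-1.993, -2.428, -0.003]
ft_force: [0.8, -0.5, -1.2]
gripper_width: 0.065
finger_force: 44.5
```

Emit:
carry_out(series=[[0, 0, 0, 0, 1], [0, 0, 0, 0, 1], [0, 0, 0, 0, 1]])

```text
t: 38.22
eef_pos: [0.486, 0.0243, 0.0508]
tool_rot: [2.01, 2.414, -0.001]
ft_force: [-0.5, 0.1, -0.7]
gripper_width: 0.0648
finger_force: 44.5
```

Run:
```python
from h import *
s=state(); tool(s); im=read_camera("wrist"); K,T=cam("wrist",s); np.savez("w12.npz",im=im,K=K,T=T)
cv2.imwrite("pics/w12.png",im[:,:,::-1])
```

```text
t 38.23 pos [485.9635  24.2938  50.8309] toolx deg 100.43471615334599 tilt 0.03671113188027454 q7 -0.14979429800925728 w 0.06475845357860097
```

View pics/w12.png

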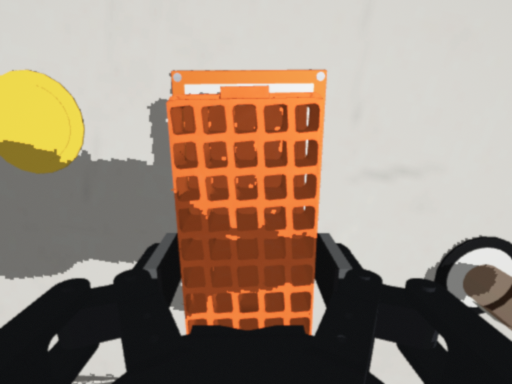

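Wrist view: the rack is held over the orange mat. Mat far edge is (171,70)-(327,70) and rack far edge (168,99)-(325,99). The black vial stands on its coaster at right.

Run:
```python
from h import *
d=np.load("w12.npz"); K,T=d["K"],d["T"]
M=ray([[170.5,70],[327.5,70]],.003,K,T)*1000
P=ray([[168,98.5],[325,98.5]],.067,K,T)*1000
for Q,L in((M,92),(P,77)):
    e=(Q[1]-Q[0])/np.linalg.norm(Q[1]-Q[0]); u=np.array([-e[1],e[0]]); print(np.linalg.norm(Q[1]-Q[0]),Q.mean(0)-u*L, np.degrees(np.arctan2(u[1],u[0])))
```

```text
93.63414697930993 [488.0156  23.6814] 100.47072878435557
63.68373642836055 [487.3595  20.0782] 100.47214482360988
```

Emit:
carry_out(series=[[1.5, 1, 15, 0, 1], [0, 0, 12, 0, 1], [0, 0, 5, 0, 1], [0, 0, 0, 0, 1], [0, 0, 0, 0, 1]])

```text
t: 38.9
eef_pos: [0.487, 0.0273, 0.0189]
tool_rot: [2.006, 2.417, 0.0]
ft_force: [-0.3, -0.8, 0.1]
gripper_width: 0.0647
finger_force: 44.6
```

Emit:
carry_out(series=[[0, 0, 2, 0, 1], [0, 0, 1, 0, 1], [0, 0, 0, 0, 1], [0, 0, 0, 0, 1]])

```text
t: 39.4
eef_pos: [0.4868, 0.0272, 0.0159]
tool_rot: [2.006, 2.417, 0.0]
ft_force: [0.2, 0.0, -0.6]
gripper_width: 0.0652
finger_force: 44.6
```

Emit:
carry_out(series=[[-1, 0, 1.5, 0, 1], [0, 0, 0, 0, 1], [0, 0, 0, 0, 0.3], [0, 0, 0, 0, 0.1], [0, 0, 0, 0, 0]])

```text
t: 40.02
eef_pos: [0.487, 0.0261, 0.0142]
tool_rot: [2.007, 2.417, 0.0]
ft_force: [-0.3, -0.3, 0.4]
gripper_width: 0.0854
finger_force: 0.0
```

Emit:
carry_out(series=[[0, 0, 0, 0, 0], [0, 0, 0, 0, 0], [0, 0, -30, 0, 0], [0, 0, -60, 0, 0], [0, 0, -60, 0, 0]])

```text
t: 40.65
eef_pos: [0.4862, 0.0262, 0.1654]
tool_rot: [-2.005, -2.417, 0.001]
ft_force: [0.2, -0.7, 0.2]
gripper_width: 0.0856
finger_force: 0.0
```

Emit:
carry_out(series=[[-60, 0, -60, 0, 0], [-60, 0, -40, 0, 0], [-60, 0, 0, 0, 0], [0, 0, 0, 0, 0], [0, 0, 0, 0, 0]])

```text
t: 41.28
eef_pos: [0.5152, -0.127, 0.2426]
tool_rot: [-2.007, -2.415, -0.0]
ft_force: [-0.7, 0.7, 0.4]
gripper_width: 0.0854
finger_force: 0.0
```

Run:
```python
from h import *
s=state(); tool(s); im=read_camera("wrist"); it=read_camera("top")
a=cv2.resize(im,None,fx=.78,fy=.78); b=cv2.resize(it[135:270,130:370],(800,300*800//800),interpolation=cv2.INTER_CUBIC) 
b=cv2.resize(it[135:270,130:370],(533,300),interpolation=cv2.INTER_CUBIC)
out=np.zeros((600,800,3),np.uint8); out[:299,:399]=a[:299,:399]; out[300:,:533]=b; cv2.imwrite("pics/fin.png",out[:,:,::-1])
K,T=cam("wrist",s); h,sa,v=cv2.split(cv2.cvtColor(im,cv2.COLOR_RGB2HSV)); m=masks(im)
for n in("orange","purple","blue","red","black"):
    for c in blobs(m[n],(0,0,512,300),60)[:2]: print(n,c.min(0),c.max(0),rect(ray(c,.003,K,T)))
```

```text
t 41.27 pos [ 515.2181 -127.0477  242.5689] toolx deg 100.56536555255725 tilt 0.08744797710996963 q7 0.29020580296622855 w 0.08535317778830075
orange [207   0] [288 115] (array([493.1997,  -3.7247]), (126.28076934814453, 93.29286193847656), -79.18315887451172)
blue [305 166] [373 230] (array([ 645.4042, -149.6359]), (90.39448547363281, 89.6715316772461), -59.10607147216797)
black [0 0] [ 52 284] (array([ 230.9128, -168.7715]), (372.7195129394531, 69.85880279541016), 89.36771392822266)
black [336 239] [440 299] (array([ 733.2312, -270.7727]), (183.04591369628906, 79.85659790039062), -24.413124084472656)
```

View pics/fin.png

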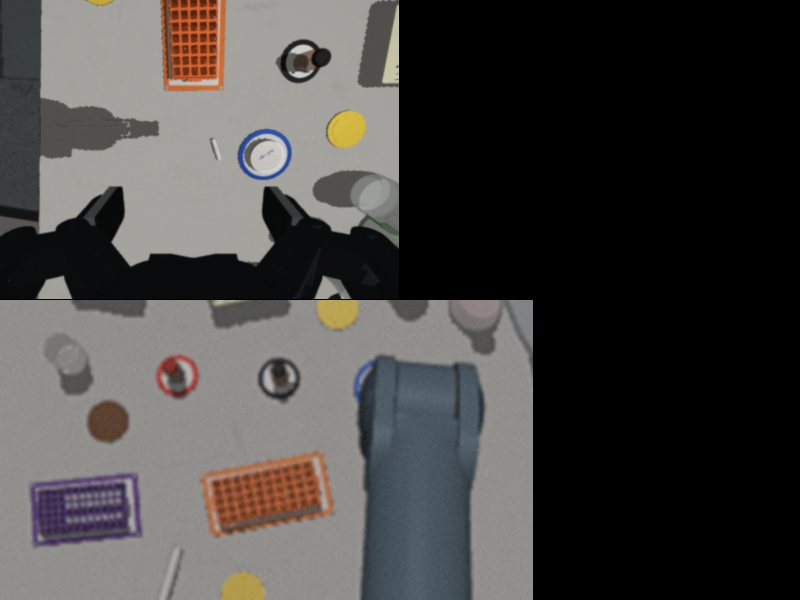

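Final view: both racks lie inside their mats, both vials stand on their coasters, and the dish is inside the blue ring. The grip is open and the arm is clear, so I'm handing in.

```bash
python3 -c "
from plant import *
print(finish_job())"
```

```text
the job is handed in; nothing more can be done
None
```

The job is handed in: by my camera and tool-pose measurements, both racks, both vials and the dish are on their own places within the 12 mm tolerance, released and with the arm clear. `finish_job()` returned no verdict.

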